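# Stroke a row of paint cakes home in the palette

### The job

The five domed paint cakes on the steel palette have worked up out of their wells. Run your fingertips lightly along the curved row from the red cake to the blue one, staying close over the row all the way, so that each cake in turn slides back down home into its well; then draw clear. Do not pull any cake up or press hard, and leave the pot, the sculpting tool, the brayer and the caddy with its sliding door as they are.

Things in the scene. Friction and masses are not known exactly. Their poses are not given: they have to be found in the camera images.
- palette: stainless steel palette, a flat slab 135 x 300 x 14 mm that is stuck to the table and does not move. Origin at table level, z up; its flat top face is at z = 14 mm and reaches from x = -95.5 to +39.5 mm and y = -150 to +150 mm. The cakes' centres lie on an arc of 200 mm radius about (x, y) = (-195, 0) mm: red (-26, +106), orange (-3, +55), yellow (+5, 0), green (-3, -55), blue (-26, -106) mm. Nothing else stands up from it (the round mixing dips are flat marks).
- red_top (a point): top of the dome of the red paint cake: a hard round cake 42 mm across whose smooth dome falls 7.5 mm from the top to its edge; it moves with the cake, about 8 mm above the palette's steel face at the start and 1 mm above it when fully home
- cake_red (a joint): how far the red cake is pressed down in its well, m: about 0 at the start (dome top 8 mm above the steel), more than 0.003 counts as home, 0.007 is the bottom; it slides straight down against about 1.6 N of friction and stays where it is left, so fingertips drawn over the dome along the row, 1 to 5 mm above the steel, push it down
- orange_top (a point): top of the dome of the orange paint cake: a hard round cake 42 mm across whose smooth dome falls 7.5 mm from the top to its edge; it moves with the cake, about 8 mm above the palette's steel face at the start and 1 mm above it when fully home
- cake_orange (a joint): how far the orange cake is pressed down in its well, m: about 0 at the start (dome top 8 mm above the steel), more than 0.003 counts as home, 0.007 is the bottom; it slides straight down against about 1.6 N of friction and stays where it is left, so fingertips drawn over the dome along the row, 1 to 5 mm above the steel, push it down
- yellow_top (a point): top of the dome of the yellow paint cake: a hard round cake 42 mm across whose smooth dome falls 7.5 mm from the top to its edge; it moves with the cake, about 8 mm above the palette's steel face at the start and 1 mm above it when fully home
- cake_yellow (a joint): how far the yellow cake is pressed down in its well, m: about 0 at the start (dome top 8 mm above the steel), more than 0.003 counts as home, 0.007 is the bottom; it slides straight down against about 1.6 N of friction and stays where it is left, so fingertips drawn over the dome along the row, 1 to 5 mm above the steel, push it down
- green_top (a point): top of the dome of the green paint cake: a hard round cake 42 mm across whose smooth dome falls 7.5 mm from the top to its edge; it moves with the cake, about 8 mm above the palette's steel face at the start and 1 mm above it when fully home
- cake_green (a joint): how far the green cake is pressed down in its well, m: about 0 at the start (dome top 8 mm above the steel), more than 0.003 counts as home, 0.007 is the bottom; it slides straight down against about 1.6 N of friction and stays where it is left, so fingertips drawn over the dome along the row, 1 to 5 mm above the steel, push it down
- blue_top (a point): top of the dome of the blue paint cake: a hard round cake 42 mm across whose smooth dome falls 7.5 mm from the top to its edge; it moves with the cake, about 8 mm above the palette's steel face at the start and 1 mm above it when fully home
- cake_blue (a joint): how far the blue cake is pressed down in its well, m: about 0 at the start (dome top 8 mm above the steel), more than 0.003 counts as home, 0.007 is the bottom; it slides straight down against about 1.6 N of friction and stays where it is left, so fingertips drawn over the dome along the row, 1 to 5 mm above the steel, push it down
- pot: small terracotta pot, 72 mm across, 65 mm tall, standing off the red end of the palette; origin at the centre of its foot; leave alone
- sculpting_tool: wooden sculpting tool lying on the robot's side of the palette, about 155 mm long along its x axis (-55 to +97 mm), 12 mm thick; leave alone
- brayer: black brayer (ink roller) lying beyond the palette, 32 mm tall; its x axis runs along it from the handle's end (-125 mm) to the roller (75 mm wide, at the origin); leave alone
- caddy: blue plastic caddy off the blue end of the palette, 110 x 150 mm, 91 mm tall (98 mm at the door's pull), fixed; origin at the centre of its underside; leave alone
- door_pull (a point): top of the white pull on the caddy's sliding door, 98 mm above the table; leave the door where it is

How it is judged (in metres and radians):
On the way, in this order (a step that is already met when the one before it is completed fails the run):
1. the red cake is pressed home (down by more than 3 mm) (value of joint cake_red above 0.003 m), for 0.05 s.
2. the orange cake is pressed home (down by more than 3 mm) (value of joint cake_orange above 0.003 m), for 0.05 s.
3. the yellow cake is pressed home (down by more than 3 mm) (value of joint cake_yellow above 0.003 m), for 0.05 s.
4. the green cake is pressed home (down by more than 3 mm) (value of joint cake_green above 0.003 m), for 0.05 s.
5. the blue cake is pressed home (down by more than 3 mm) (value of joint cake_blue above 0.003 m), for 0.05 s.
At the end, for the whole second after the job is handed in: All five cakes are down by more than 3 mm on their joints (dome tops less than 5 mm above the steel), pressed in order from red to blue; pot, sculpting tool and brayer lie within 12 mm of where they were, at rest, and the caddy door within 6 mm (value of joint each of cake_red, cake_orange, cake_yellow, cake_green, cake_blue above 0.003 m and distance of each of pot, sculpting_tool, brayer from where it was at the start of the episode below 0.012 m and linear speed of each of pot, sculpting_tool, brayer below 0.02 m/s and distance of door_pull from where it was at the start of the episode below 0.006 m); the robot touches nothing.
It fails at once if the fingers press on the palette or its cakes with more than 60 N (contact force between the fingers and palette above 60 N).
It fails at once if after the first cake is home and before the last is, the fingers leave the row (grasp point more than 80 mm from every cake top) (value of joint cake_red above 0.003 m and not (value of joint cake_blue above 0.003 m) and distance between the grasp point and red_top above 0.08 m and distance between the grasp point and orange_top above 0.08 m and distance between the grasp point and yellow_top above 0.08 m and distance between the grasp point and green_top above 0.08 m and distance between the grasp point and blue_top above 0.08 m).
It fails at once if a cake is pulled up out of its well (value of joint any of cake_red, cake_orange, cake_yellow, cake_green, cake_blue below -0.003 m).
It fails at once if a bystander is moved or lifted by more than 12 mm (distance of any of pot, sculpting_tool, brayer from where it was at the start of the episode above 0.012 m).
It fails at once if the caddy door is slid by more than 6 mm (distance of door_pull from where it was at the start of the episode above 0.006 m).
It also fails if it takes over 48 s, if anything falls off the work surface, if the arm or the gripper's body presses on something with over 40 N, if the wrist force passes 120 N, or if a joint passes its speed limit or range.

### The arm

A 6-joint arm with a two-finger parallel gripper is mounted at the origin on the work surface. World frame = base frame: x ahead of the robot, y to its left, z up, the work surface at z = 0. Lengths are in mm, angles in rad, forces in N, time in s.
With the tool pointing down it reaches from about 350 to 775 mm from the base axis. Payload 7.3 kg.
Tool frame: the origin (TCP) lies at the very end of the fingers, on their centre line; the grasp point (between the pads) lies 19 mm behind it; z points along the fingers, y is the line along which they close (so a half turn about z gives the same grasp; the last joint's range is limited). The gripper opens to 92 mm and grips with 3 to 60 N. Pads are 19 mm wide; open, the fingers measure 130 mm over their backs; the gripper's body (75 mm by 190 mm) begins 47 mm behind the grasp point.
Start: joints at [-1.418, 0.342, 1.524, -0, 1.275, -0.146], TCP at [154.568, -501.75, 226.741] pointing down, gripper open.
Joint ranges: [-2.53, 2.53], [-0.77, 2.02], [0.04, 2.7], [-1, 4.14], [0.28, 2.66], [-3.11, 3.11]. Speed limits (rad/s): [2.57, 2.57, 3.14, 3.14, 3.14, 3.14].

### API

Orientations are given as [roll, pitch, yaw] about the fixed x, y, z axes, in that order (R = Rz(yaw) Ry(pitch) Rx(roll)).
In Python, from plant import bot gives the robot as it stands.
- The arm moves only by the tool jog_arm, never from a script. Its argument "targets" is a list of rows, each an object with "xyz": the shift along the tool's x, y, z as a fraction of full scale, a list of three; "spin": the turn about the tool's z as a fraction of full scale. In form: [{"xyz": [x, y, z], "spin": spin}, ...]. A call has exactly 10 rows; each row shifts and turns the commanded pose from where the row before left it, along the tool's axes as they then stand; what a row does not reach is not made up. Full scale, the value 1, is 80 mm for a shift and 0.1 rad for a turn. A row lasts 1/8 s, in which the tool goes at most 62.5 mm and 10.7 degrees, less where a joint would pass 70% of its speed; a pose out of reach is approached as far as the arm can. A call with a number of a shift or a turn outside -1 to 1 is refused whole. A call with a gripper value outside its range is refused whole. "gripper" is the opening in per cent of the stroke, from 0 (shut) to 100 (fully open), set as the call begins (left out, the last holds). The fingers move at their own pace and stop on an object; the grip force is fixed at half the most. Time passes only in rows, so rows that do not move let the fingers close, or fill a call up. It gives the time, the measured TCP pose, the force, the opening and the grip force at its end, in the units of the state.
- bot.get_obs(): the state, without advancing time (a new reading comes with each control period).
- bot.capture(name): name is "scene" or "top" or "wrist"; returns the picture (384x512x3 uint8, blue, green, red); there is no depth.
- bot.get_calibration(name): a dict with "vfov" (degrees; the focal length in pixels is half the picture's height over the tangent of half this angle, whatever the lens; pixels are square), "cx", "cy" (the principal point, pixels), "k1" (the pictures are not rectified: a ray, as slopes to the right and down, at radius r is drawn at 1 + k1 r^2 times it, then the intrinsics apply), "eye" and "rotation" of the camera in the world. Camera axes: x right, y down, z forward; pixel columns grow to the right and rows downward; lengths in mm; the calibration is good to about 2 mm. A picture is of the moment at which its call begins: read the wrist's pose just before it. get_calibration takes no time and is no camera call; for the wrist camera it gives the pose at the moment of the call.
- bot.close_job(): hands the job in; it is judged then, once.
The state is a dict: "time": time; "joint_positions": joint angles; "dq": joint speeds; "tau": joint torques, N m; "tool_pos": TCP position; "tcp_rot": TCP orientation; "contact_force": force on the tool from outside, world axes, zero at the start; "moment": the same for the moment, N m; "grip_width": finger opening in mm; "finger_force": force on a finger pad.
Only numpy, scipy, OpenCV 4.12 (cv2) and the standard library are available. Lean on these libraries where they do the work, as an engineer would, in place of code of your own. Each camera call takes 0.05 s, during which the arm holds its last target. There are 200 camera calls.

## Working session

There is one attempt and no reset: what is moved stays moved. The work goes in short steps, Python scripts to look and compute and a tool call to move; the robot and the scene stay as the last step left them, time stands still between calls to the robot, and variables do not carry over. Pictures are saved under pics/ and viewed, at most 10 in all, crops included, and the job is handed in when it is done.

Besides the shell and the picture viewer there is one more tool, called after "Call:" by a JSON object that holds its "op" and its "data", one argument or row to a line. jog_arm: Moves the arm, as the interface text tells. Shift numbers are shares of 80 mm and turn numbers shares of 0.1 rad, none past 1 either way. Its arguments: {"type":"object","properties":{"targets":{"type":"array","items":{"type":"object","properties":{"xyz":{"type":"array","items":{"type":"number"}},"spin":{"type":"number"}}}},"gripper":{"type":"number"}},"required":["targets"]}

```bash
mkdir -p pics
python3 - <<'E'
from plant import bot
import cv2
for n in("scene","top"):
    cv2.imwrite(f"pics/{n}.png",bot.capture(n)); print(n,bot.get_calibration(n))
o=bot.get_obs(); print(o)
E
```

```text
scene {'vfov': 49.421011563580834, 'cx': 249.83168797024365, 'cy': 193.497012793406, 'k1': 0.03470648506790243, 'eye': array([1164.78525761,  155.48734764, 1016.94179631]), 'rotation': array([-2.53249991,  0.00495489,  1.80310515])}
top {'vfov': 45.13172268204808, 'cx': 255.40133129754912, 'cy': 192.11050448801342, 'k1': -0.09221058900931847, 'eye': array([ 346.33063899,    5.49307572, 1249.95041885]), 'rotation': array([-2.96606725, -0.02657066, -1.58946362])}
{'time': 0.1, 'joint_positions': array([-1.41797326e+00,  3.42659180e-01,  1.52493091e+00, -2.51236209e-05,
        1.27537748e+00, -1.46001576e-01]), 'dq': array([ 3.19586642e-04, -2.22697770e-03, -1.66717258e-03,  1.01587950e-04,
        3.92979042e-04,  1.56709089e-05]), 'tau': array([ 2.10809580e-03, -4.32003307e+01, -2.44694102e+01,  7.20893824e-02,
        5.25563769e-02, -4.20910692e-05]), 'tool_pos': array([ 154.51591649, -501.36813226,  226.1079828 ]), 'tcp_rot': array([-3.14022887e+00, -1.76257568e-04,  2.98831854e-01]), 'contact_force': array([0.14219472, 0.31513345, 0.45675307]), 'moment': array([-0.03910746, -0.02053349,  0.00223608]), 'finger_force': 0.0, 'grip_width': 91.97689178697806}
```

View pics/top.png

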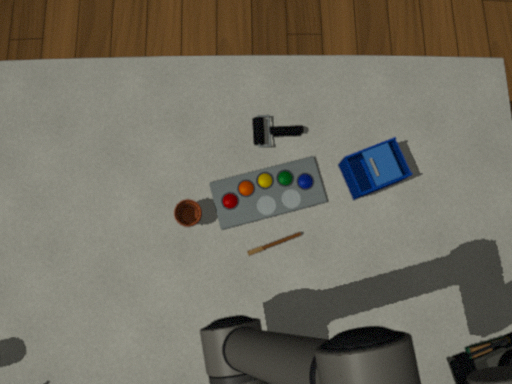

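View pics/scene.png

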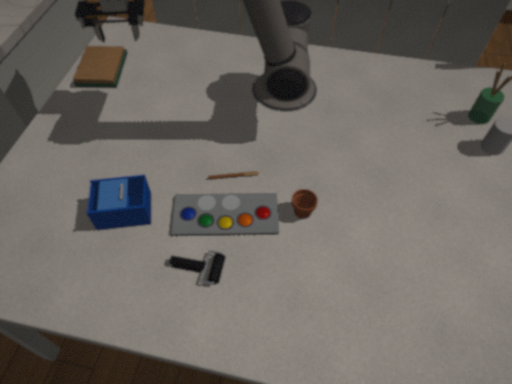

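The top view shows the palette with red (230,201), orange (246,188), yellow (265,180), green (286,178) and blue (305,181). The pot is at (188,212), the caddy at (377,167), the brayer at (280,130) and the tool at (275,243). The scene view agrees: red (263,213) through blue (188,214).

```bash
cat > h.py <<'E'
import numpy as np,cv2
from scipy.spatial.transform import Rotation as R
from scipy.optimize import least_squares
def proj(c,P):
    p=(np.atleast_2d(P)-c['eye'])@R.from_euler('xyz',c['rotation']).as_matrix()
    s=p[:,:2]/p[:,2:]; s=s*(1+c['k1']*(s**2).sum(1,keepdims=True))
    return s*(192/np.tan(np.radians(c['vfov']/2)))+[c['cx'],c['cy']]
def ray(c,uv,z):
    f=lambda q:proj(c,[q[0],q[1],z])[0]-uv
    return least_squares(f,[500,0]).x
L=np.array([[-26,106],[-3,55],[5,0],[-3,-55],[-26,-106.]])
def cakes(im,guess,r=13):
    hsv=cv2.cvtColor(im,cv2.COLOR_BGR2HSV); out=[]
    for g in guess:
        m=np.zeros(im.shape[:2],np.uint8); cv2.circle(m,tuple(int(v) for v in g),r,1,-1)
        m=(m>0)&(hsv[...,1]>130)&(hsv[...,2]>50)
        ys,xs=np.nonzero(m); out.append([xs.mean(),ys.mean(),len(xs)])
    return np.array(out)
def world(p,Lq=L):
    c,s=np.cos(p[2]),np.sin(p[2]); return Lq@np.array([[c,s],[-s,c]])+p[:2]
def fit(obs,z=19):
    f=lambda p:np.concatenate([(proj(c,np.c_[world(p),np.full(5,z)])-uv).ravel() for c,uv in obs])
    return least_squares(f,[550,0,0.2])
E
python3 - <<'E'
from h import *
from plant import bot
obs=[]
G={'top':[(230,201),(246,188),(265,180),(286,178),(305,181)],'scene':[(263,213),(246,220),(226,223),(206,220),(188,214)]}
for n in G:
    c=bot.get_calibration(n); k=cakes(cv2.imread(f'pics/{n}.png'),G[n],10); print(k.round(1).tolist())
    obs.append((c,k[:,:2])); r=fit([obs[-1]]); print(n,r.x,np.abs(r.fun).max())
r=fit(obs);print(r.x,np.abs(r.fun).max());print(world(r.x))
c=bot.get_calibration('top')
for nm,uv,z in[('pot',(187,211),65),('cadNear',(340,160),91),('cadNearlow',(354,197),91),('tool1',(249,252),6),('tool2',(302,234),6),('brl',(256,146),30),('brh',(307,130),10)]: print(nm,ray(c,uv,z))
E
```

```text
[[229.6, 200.6, 178.0], [245.7, 187.8, 178.0], [264.5, 180.0, 167.0], [284.6, 177.8, 153.0], [304.8, 181.0, 173.0]]
top [ 5.92462050e+02 -5.77868727e+01  2.44220607e-01] 0.12300725562988646
[[262.7, 212.3, 132.0], [244.7, 219.5, 141.0], [225.1, 222.0, 138.0], [205.5, 220.0, 110.0], [187.9, 213.3, 125.0]]
scene [ 5.93905286e+02 -5.55187943e+01  2.43956046e-01] 0.15385399367644936
[ 5.93005636e+02 -5.67510381e+01  2.43876122e-01] 0.4692637432929416
[[ 542.17961317   39.83423717]
 [ 576.81378607   -4.10292327]
 [ 597.85768265  -55.54370881]
 [ 603.37503017 -110.84794803]
 [ 593.37037454 -165.89253783]]
pot [508.8682454 147.6814643]
cadNear [ 633.12136537 -250.96605266]
cadNearlow [ 535.0397112  -282.30363056]
tool1 [403.80817901 -11.50054927]
tool2 [ 449.5991014  -155.56311252]
brl [690.09153745 -34.9902928 ]
brh [ 740.85899055 -179.9005056 ]
```

Call:
{"op": "jog_arm", "data": {
  "gripper": 0,
  "targets": [
    {"xyz": [0, 0, 0], "spin": -1},
    {"xyz": [0, 0, 0], "spin": -1},
    {"xyz": [0, 0, 0], "spin": -1},
    {"xyz": [0, 0, 0], "spin": -1},
    {"xyz": [0, 0, 0], "spin": -1},
    {"xyz": [0, 0, 0], "spin": -1},
    {"xyz": [0, 0, 0], "spin": -1},
    {"xyz": [0, 0, 0], "spin": -1},
    {"xyz": [0, 0, 0], "spin": -1},
    {"xyz": [0, 0, 0], "spin": -1}
  ]
}}

```text
time: 1.35
tool_pos: [154.5, -501.5, 226.3]
tcp_rot: [-3.141, -0.001, 1.302]
contact_force: [-0.3, -0.2, -0.3]
grip_width: 0.8
finger_force: 0.0
```

Call:
{"op": "jog_arm", "data": {
  "targets": [
    {"xyz": [0, 0, 0], "spin": -1},
    {"xyz": [0, 0, 0], "spin": -1},
    {"xyz": [0, 0, 0], "spin": -1},
    {"xyz": [0, 0, 0], "spin": -1},
    {"xyz": [0, 0, 0], "spin": -1},
    {"xyz": [0, 0, 0], "spin": -0.16},
    {"xyz": [0, 0, 0], "spin": 0},
    {"xyz": [0, 0, 0], "spin": 0},
    {"xyz": [0, 0, 0], "spin": 0},
    {"xyz": [0, 0, 0], "spin": 0}
  ]
}}

```text
time: 2.6
tool_pos: [154.6, -501.7, 226.7]
tcp_rot: [-3.142, 0.0, 1.815]
contact_force: [1.2, -0.8, 0.4]
grip_width: 0.3
finger_force: 0.0
```

Call:
{"op": "jog_arm", "data": {
  "targets": [
    {"xyz": [0.34, 0.4, 0]},
    {"xyz": [0.34, 0.4, 0]},
    {"xyz": [0.34, 0.4, 0]},
    {"xyz": [0.34, 0.4, 0]},
    {"xyz": [0.34, 0.4, 0]},
    {"xyz": [0.34, 0.4, 0]},
    {"xyz": [0.34, 0.4, 0]},
    {"xyz": [0.34, 0.4, 0]},
    {"xyz": [0.34, 0.4, 0]},
    {"xyz": [0.34, 0.4, 0]}
  ]
}}

```text
invalid input
```

Call:
{"op": "jog_arm", "data": {
  "targets": [
    {"xyz": [0.34, 0.4, 0]},
    {"xyz": [0.34, 0.4, 0]},
    {"xyz": [0.3, 0.35, 0]},
    {"xyz": [0.2, 0.2, 0]},
    {"xyz": [0.1, 0.15, 0]},
    {"xyz": [0, 0, 0]},
    {"xyz": [0, 0, 0]},
    {"xyz": [0, 0, 0]},
    {"xyz": [0, 0, 0]},
    {"xyz": [0, 0, 0]}
  ]
}}

```text
invalid input
```

Run:
```python
from h import *
from plant import bot
c=bot.get_calibration('wrist');im=bot.capture('wrist');cv2.imwrite('pics/w1.png',im)
print(c,bot.get_obs()['tool_pos'])
print(proj(c,np.c_[world([593,-56.75,.244]),np.full(5,19)]).round(0).tolist())
```

```text
{'vfov': 64.426419246715, 'cx': 260.02807662334953, 'cy': 192.64632920377767, 'k1': -0.008961471284997073, 'eye': array([ 134.79594259, -424.13098078,  384.71134519]), 'rotation': array([2.83918289e+00, 2.41267701e-04, 2.43392880e-01])} [ 154.57138898 -501.74755856  226.73637983]
[[850.0, -325.0], [847.0, -246.0], [826.0, -169.0], [792.0, -100.0], [748.0, -41.0]]
```

View pics/w1.png

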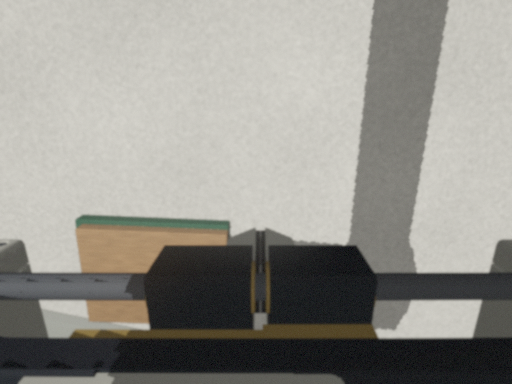

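The moves were refused because "spin" was missing, so nothing moved. The wrist picture shows only the shut fingers at about (260,290) and a board at (150,270). The camera looks towards tool +x, so I'll stop off the blue end first to look along the row.

Call:
{"op": "jog_arm", "data": {
  "targets": [
    {"xyz": [0.25, 0.58, 0], "spin": 0},
    {"xyz": [0.25, 0.58, 0], "spin": 0},
    {"xyz": [0.25, 0.58, 0], "spin": 0},
    {"xyz": [0.25, 0.58, 0], "spin": 0},
    {"xyz": [0.25, 0.58, 0], "spin": 0},
    {"xyz": [0.25, 0.58, 0], "spin": 0},
    {"xyz": [0.25, 0.58, 0], "spin": 0},
    {"xyz": [0.25, 0.58, 0], "spin": 0},
    {"xyz": [0.25, 0.58, 0], "spin": 0},
    {"xyz": [0.25, 0.58, 0], "spin": 0}
  ]
}}

```text
time: 3.9
tool_pos: [557.8, -194.4, 226.8]
tcp_rot: [3.141, 0.0, 1.815]
contact_force: [-0.2, -0.6, 0.1]
grip_width: 0.2
finger_force: 0.0
```

Call:
{"op": "jog_arm", "data": {
  "targets": [
    {"xyz": [0, 0, 0], "spin": 0},
    {"xyz": [0, 0, 0], "spin": 0},
    {"xyz": [0, 0, 0], "spin": 0},
    {"xyz": [0, 0, 0], "spin": 0},
    {"xyz": [0, 0, 0], "spin": 0},
    {"xyz": [0, 0, 0], "spin": 0},
    {"xyz": [0, 0, 0], "spin": 0},
    {"xyz": [0, 0, 0], "spin": 0},
    {"xyz": [0, 0, 0], "spin": 0},
    {"xyz": [0, 0, 0], "spin": 0}
  ]
}}

```text
time: 5.15
tool_pos: [556.5, -195.5, 226.7]
tcp_rot: [-3.142, 0.0, 1.815]
contact_force: [1.0, -0.4, 0.1]
grip_width: 0.5
finger_force: 0.0
```

Run:
```python
from h import *
from plant import bot
c=bot.get_calibration('wrist');im=bot.capture('wrist');cv2.imwrite('pics/w2.png',im)
print(bot.get_obs()['tool_pos'])
print(proj(c,np.c_[world([593,-56.75,.244]),np.full(5,19)]).round(0).tolist())
```

```text
[ 556.52083062 -195.55505368  226.69171801]
[[303.0, -60.0], [323.0, -2.0], [328.0, 54.0], [318.0, 106.0], [296.0, 150.0]]
```

View pics/w2.png

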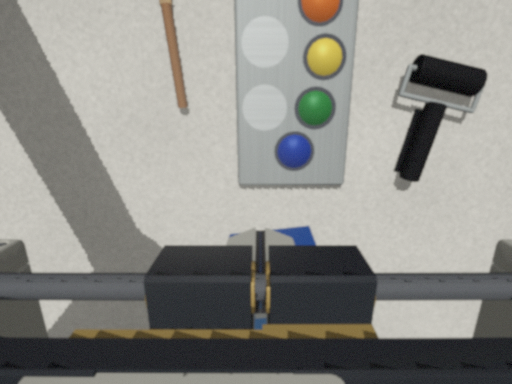

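The wrist picture shows yellow (325,56), green (315,107) and blue (294,150). That's within 3 px (about 2 mm) of the prediction, so I'll shift the estimate 2 mm towards the robot and go above red.

Call:
{"op": "jog_arm", "data": {
  "targets": [
    {"xyz": [0.48, 0.086, 0.25], "spin": 0},
    {"xyz": [0.48, 0.086, 0.25], "spin": 0},
    {"xyz": [0.48, 0.086, 0.25], "spin": 0},
    {"xyz": [0.48, 0.086, 0.25], "spin": 0},
    {"xyz": [0.48, 0.086, 0.25], "spin": 0},
    {"xyz": [0.48, 0.086, 0.25], "spin": 0},
    {"xyz": [0, 0, 0.25], "spin": 0},
    {"xyz": [0, 0, 0.25], "spin": 0},
    {"xyz": [0, 0, 0.2], "spin": 0},
    {"xyz": [0, 0, 0.1], "spin": 0}
  ]
}}

```text
time: 6.45
tool_pos: [540.7, 37.9, 41.9]
tcp_rot: [-3.141, -0.0, 1.815]
contact_force: [-0.5, -0.1, -0.5]
grip_width: 0.3
finger_force: 0.0
```

Call:
{"op": "jog_arm", "data": {
  "targets": [
    {"xyz": [0, 0, 0], "spin": 0},
    {"xyz": [0, 0, 0], "spin": 0},
    {"xyz": [0, 0, 0], "spin": 0},
    {"xyz": [0, 0, 0], "spin": 0},
    {"xyz": [0, 0, 0], "spin": 0},
    {"xyz": [0, 0, 0], "spin": 0},
    {"xyz": [0, 0, 0], "spin": 0},
    {"xyz": [0, 0, 0], "spin": 0},
    {"xyz": [0, 0, 0], "spin": 0},
    {"xyz": [0, 0, 0], "spin": 0}
  ]
}}

```text
time: 7.7
tool_pos: [540.9, 38.0, 42.7]
tcp_rot: [-3.141, 0.0, 1.815]
contact_force: [-0.2, 0.1, 0.0]
grip_width: 0.7
finger_force: 0.0
```

Call:
{"op": "jog_arm", "data": {
  "targets": [
    {"xyz": [0, 0, 0.1], "spin": 0},
    {"xyz": [0, 0, 0.08], "spin": 0},
    {"xyz": [0, 0, 0.05], "spin": 0},
    {"xyz": [0, 0, 0.03], "spin": 0},
    {"xyz": [0, 0, 0.03], "spin": 0},
    {"xyz": [0, 0, 0.02], "spin": 0},
    {"xyz": [0, 0, 0.015], "spin": 0},
    {"xyz": [0, 0, 0], "spin": 0},
    {"xyz": [0, 0, 0], "spin": 0},
    {"xyz": [0, 0, 0], "spin": 0}
  ]
}}

```text
time: 8.95
tool_pos: [541.0, 37.9, 16.7]
tcp_rot: [3.141, 0.0, 1.815]
contact_force: [-0.4, 0.2, 0.0]
grip_width: 0.4
finger_force: 0.1
```

Call:
{"op": "jog_arm", "data": {
  "targets": [
    {"xyz": [-0.064, 0.035, 0], "spin": 0},
    {"xyz": [-0.064, 0.035, 0], "spin": 0},
    {"xyz": [-0.064, 0.033, 0], "spin": 0},
    {"xyz": [-0.064, 0.03, 0], "spin": 0},
    {"xyz": [-0.064, 0.029, 0], "spin": 0},
    {"xyz": [-0.064, 0.028, 0], "spin": 0},
    {"xyz": [-0.064, 0.026, 0], "spin": 0},
    {"xyz": [-0.064, 0.025, 0], "spin": 0},
    {"xyz": [-0.064, 0.024, 0], "spin": 0},
    {"xyz": [-0.064, 0.022, 0], "spin": 0}
  ]
}}

```text
time: 10.2
tool_pos: [575.9, -6.6, 16.7]
tcp_rot: [3.141, 0.0, 1.815]
contact_force: [-0.5, 1.5, 1.2]
grip_width: 0.5
finger_force: 0.6
```

Call:
{"op": "jog_arm", "data": {
  "targets": [
    {"xyz": [-0.069, 0.018, 0], "spin": 0},
    {"xyz": [-0.069, 0.016, 0], "spin": 0},
    {"xyz": [-0.069, 0.014, 0], "spin": 0},
    {"xyz": [-0.069, 0.012, 0], "spin": 0},
    {"xyz": [-0.069, 0.01, 0], "spin": 0},
    {"xyz": [-0.069, 0.009, 0], "spin": 0},
    {"xyz": [-0.069, 0.008, 0], "spin": 0},
    {"xyz": [-0.069, 0.006, 0], "spin": 0},
    {"xyz": [-0.069, 0.005, 0], "spin": 0},
    {"xyz": [-0.069, 0.002, 0], "spin": 0}
  ]
}}

```text
time: 11.45
tool_pos: [596.8, -58.2, 16.7]
tcp_rot: [3.141, 0.0, 1.815]
contact_force: [-1.3, 0.6, 0.9]
grip_width: 0.7
finger_force: 0.6
```

Call:
{"op": "jog_arm", "data": {
  "targets": [
    {"xyz": [-0.069, -0.002, 0], "spin": 0},
    {"xyz": [-0.069, -0.005, 0], "spin": 0},
    {"xyz": [-0.069, -0.006, 0], "spin": 0},
    {"xyz": [-0.069, -0.008, 0], "spin": 0},
    {"xyz": [-0.069, -0.009, 0], "spin": 0},
    {"xyz": [-0.069, -0.01, 0], "spin": 0},
    {"xyz": [-0.069, -0.012, 0], "spin": 0},
    {"xyz": [-0.069, -0.014, 0], "spin": 0},
    {"xyz": [-0.069, -0.016, 0], "spin": 0},
    {"xyz": [-0.069, -0.018, 0], "spin": 0}
  ]
}}

```text
time: 12.7
tool_pos: [602.3, -113.8, 16.7]
tcp_rot: [3.142, 0.0, 1.815]
contact_force: [0.0, 1.0, 1.9]
grip_width: 0.4
finger_force: 0.6
```

Call:
{"op": "jog_arm", "data": {
  "targets": [
    {"xyz": [-0.064, -0.022, 0], "spin": 0},
    {"xyz": [-0.064, -0.024, 0], "spin": 0},
    {"xyz": [-0.064, -0.025, 0], "spin": 0},
    {"xyz": [-0.064, -0.026, 0], "spin": 0},
    {"xyz": [-0.064, -0.028, 0], "spin": 0},
    {"xyz": [-0.064, -0.029, 0], "spin": 0},
    {"xyz": [-0.064, -0.03, 0], "spin": 0},
    {"xyz": [-0.064, -0.033, 0], "spin": 0},
    {"xyz": [-0.064, -0.035, 0], "spin": 0},
    {"xyz": [-0.064, -0.035, 0], "spin": 0}
  ]
}}

```text
time: 13.95
tool_pos: [592.2, -169.0, 16.7]
tcp_rot: [-3.142, 0.0, 1.815]
contact_force: [0.2, 1.0, 0.2]
grip_width: 0.6
finger_force: 0.6
```

Call:
{"op": "jog_arm", "data": {
  "targets": [
    {"xyz": [-0.04, -0.02, 0], "spin": 0},
    {"xyz": [0, 0, 0], "spin": 0},
    {"xyz": [0, 0, -0.1], "spin": 0},
    {"xyz": [0, 0, -0.3], "spin": 0},
    {"xyz": [0, 0, -0.5], "spin": 0},
    {"xyz": [0, 0, -0.5], "spin": 0},
    {"xyz": [0, 0, -0.5], "spin": 0},
    {"xyz": [0, 0, -0.5], "spin": 0},
    {"xyz": [0, 0, -0.3], "spin": 0},
    {"xyz": [0, 0, -0.1], "spin": 0}
  ]
}}

```text
time: 15.2
tool_pos: [592.0, -172.0, 242.8]
tcp_rot: [3.139, 0.002, 1.815]
contact_force: [-0.1, -0.2, -0.4]
grip_width: 0.6
finger_force: 0.0
```

Call:
{"op": "jog_arm", "data": {
  "targets": [
    {"xyz": [-0.3, -0.2, 0], "spin": 0},
    {"xyz": [-0.4, -0.2, 0], "spin": 0},
    {"xyz": [-0.3, -0.1, 0], "spin": 0},
    {"xyz": [0, 0, 0], "spin": 0},
    {"xyz": [0, 0, 0], "spin": 0},
    {"xyz": [0, 0, 0], "spin": 0},
    {"xyz": [0, 0, 0], "spin": 0},
    {"xyz": [0, 0, 0], "spin": 0},
    {"xyz": [0, 0, 0], "spin": 0},
    {"xyz": [0, 0, 0], "spin": 0}
  ]
}}

```text
time: 16.45
tool_pos: [572.1, -259.3, 240.7]
tcp_rot: [-3.142, 0.0, 1.815]
contact_force: [0.3, -0.9, 0.2]
grip_width: 0.3
finger_force: 0.0
```

Run:
```python
from h import *
from plant import bot
im=bot.capture('wrist');t=bot.capture('top')
cv2.imwrite('pics/w3.png',np.vstack([cv2.resize(im[:200,150:],None,fx=1.5,fy=1.5),cv2.resize(t[100:280,160:440],(543,290))]))  if 0 else cv2.imwrite('pics/w3.png',im)
d=cv2.absdiff(t,cv2.imread('pics/top.png')).max(2)
for n,(a,b,e,f) in dict(pot=(172,195,202,228),tool=(245,230,305,256),bray=(250,112,310,150),cad=(338,136,413,200)).items(): print(n,(d[b:f,a:e]>40).sum())
```

```text
pot 0
tool 4
bray 0
cad 3512
```

View pics/w3.png

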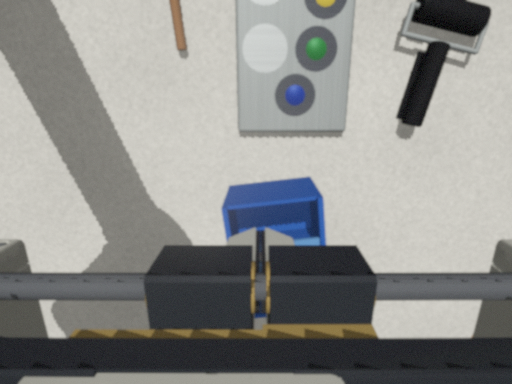

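Green (316,48) and blue (295,94) now show much smaller caps, so they have gone down. I'll check the visible cap area of all five in the scene view; before the sweep they were 132, 141, 138, 110 and 125 px.

Run:
```python
from h import *
from plant import bot
for n,g in {'scene':[(263,213),(246,220),(226,223),(206,220),(188,214)],'top':[(230,201),(246,188),(265,180),(286,178),(305,181)]}.items():
    im=bot.capture(n); print(n,cakes(im,g,10).round(1).tolist())
    if n=='scene': cv2.imwrite('pics/s3.png',cv2.resize(im[150:300,60:340],None,fx=2.5,fy=2.5))
```

```text
scene [[262.6, 212.1, 48.0], [244.8, 219.3, 60.0], [225.0, 221.9, 63.0], [205.2, 219.7, 37.0], [187.8, 213.0, 45.0]]
top [[229.8, 200.6, 63.0], [245.6, 187.6, 73.0], [264.5, 180.1, 72.0], [284.7, 177.7, 58.0], [304.8, 180.9, 64.0]]
```

View pics/s3.png

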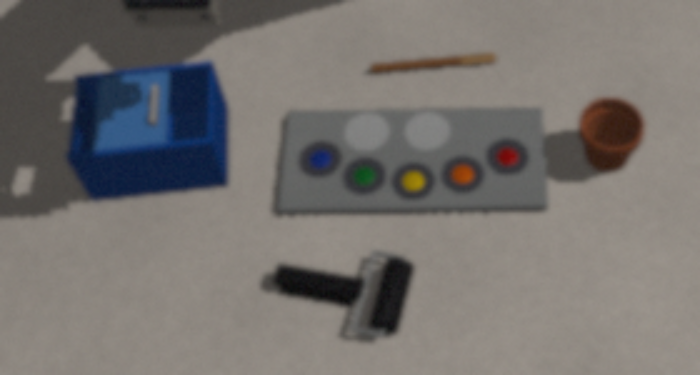

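The scene crop shows all five caps equally shrunken, from red (508,157) to blue (320,158). Pot, tool, brayer and caddy door are where they were, and the arm is clear.

```bash
python3 -c "
from plant import bot
print(bot.close_job())"
```

```text
the job is handed in; nothing more can be done
None
```

I swept the row once from red to blue and handed the job in: the cameras show all five cakes down in their wells, the pot, tool, brayer and caddy door show no sign of having moved, and the arm is clear; no verdict was returned.

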